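# Restock the jar row on the pantry shelf

### The arm

A 6-joint arm with a two-finger parallel gripper is mounted at the origin on the work surface. World frame = base frame: x ahead of the robot, y to its left, z up, the work surface at z = 0. Lengths are in m, angles in rad, forces in N, time in s.
With the tool pointing down it reaches from about 0.3 to 0.775 m from the base axis. Payload 14.6 kg.
Tool frame: the origin (TCP) lies midway between the tips of the shut fingers; the grasp point (between the pads) lies 19 mm behind it (ctrl.pinch_z is the z of the grasp point in the tool frame, in m); z points along the fingers, y is the line along which they close (so a half turn about z gives the same grasp; the last joint's range is limited). The gripper opens to 94 mm and grips with 3 to 60 N. Pads are 16 mm wide; open, the fingers measure 119 mm over their backs; the gripper's body (75 mm by 177 mm) begins 78 mm behind the grasp point.
Start: joints at [-1.321, 0.3, 1.521, -0, 1.321, -0.067], TCP at [0.171, -0.523, 0.205] pointing down, gripper open.
Joint ranges: [-3.03, 3.03], [-0.79, 2.21], [0.23, 2.52], [-1.04, 4.18], [0, 3.07], [-2.55, 2.55]. Speed limits (rad/s): [2.22, 2.22, 2.57, 3.14, 3.14, 3.14].

### API

Orientations are given as [roll, pitch, yaw] about the fixed x, y, z axes, in that order (R = Rz(yaw) Ry(pitch) Rx(roll)).
In Python, from station import ctrl, camera, ticket gives the robot as it stands. The module is installed in compiled form; this text tells all that it offers.
- The arm moves only by the shell command python3 -m inch 'ROWS' [FORCE]. ROWS is text: rows parted by semicolons, each of 7 numbers parted by spaces: the opening, from -1 (shut) to 1 (fully open), then the shift along the tool's x, y, z in units of 0.03 m (1.0 is 0.03 m), then the turn, a rotation vector about the tool's x, y, z in units of 10 degrees (1.0 is 10 degrees). In form: grip dx dy dz rx ry rz; .... A call has 1 to 10 rows; each row shifts and turns the commanded pose from where the row before left it, along the tool's axes as they then stand; what a row does not reach is not made up. A row lasts 1/8 s, in which the tool goes at most 62.5 mm and 10.7 degrees, less where a joint would pass 70% of its speed; a pose out of reach is approached as far as the arm can. A call with a number of a shift or a turn outside -1 to 1 is refused whole. A call with a gripper value outside its range is refused whole. The fingers move at their own pace and stop on an object; FORCE is the grip in N (left out, the last holds). Time passes only in rows, so rows that do not move let the fingers close. It gives the time, the measured TCP pose, the force, the opening and the grip force at its end, in the units of the state.
- ctrl.get_obs(): the state, without advancing time (a new reading comes with each control period).
- camera(name): name is "side" or "top"; returns a dict with "img" (400x640x3 uint8, blue, green, red), "range_z" (400x640 float32, m along the optical axis (not along the pixel's ray), 0 where there is no reading), "intrinsics" (3x3 intrinsics, pixels), "view" (4x4, takes a point from world to camera coordinates). Camera axes: x right, y down, z forward; pixel columns grow to the right and rows downward; lengths in m; the calibration is good to about 2 mm. A picture is of the moment at which its call begins.
- ticket.hand_in(): hands the job in; it is judged then, once.
The state is a dict: "time_s": time; "qpos": joint angles; "joint_vel": joint speeds; "tau": joint torques, N m; "ee_pos": TCP position; "eef_rot": TCP orientation; "force": force on the tool from outside, world axes, zero at the start; "moment": the same for the moment, N m; "grip_width": finger opening in m; "grip_force": force on a finger pad.
Only numpy, scipy, OpenCV 4.12 (cv2) and the standard library are available. Lean on these libraries where they do the work, as an engineer would, in place of code of your own. Each camera call takes 0.05 s, during which the arm holds its last target. There are 200 camera calls.

### The job

Pull the pantry unit's drawer open by its knob, take the two jars out of it and stand them on the shelf on top of the unit so that they and the two jars already there make one straight row along the dark liner strip, side by side with no gap wider than a finger (about 15 mm). Set the jars down gently and upright, do not drop or tip them, and leave the two jars already on the shelf and the things standing around on the counter where they are. Finish by pushing the drawer fully shut again.

Things in the scene. Friction and masses are not known exactly. Their poses are not given: they have to be found in the camera images.
- pantry: Sage-green countertop pantry unit with one drawer, 220 mm deep (its x), 370 mm wide (its y), 145 mm high, fixed. Origin: centre of its underside; x points away from the drawer front, y along the drawer front. Its flat top is the shelf, with a wooden upstand 25 mm high and 12 mm thick along the rear edge.
- shelf_row (a point): Middle of the row line on top of the unit, 35 mm nearer the front than the unit's centre (75 mm behind the front face), at the height of the shelf surface (145 mm over the counter). The row runs along its y, the unit's y axis, through this point; a dark liner strip 74 mm wide and 360 mm long lies flush along it.
- pantry_drawer0 (a joint): Drawer slide, m: 0 fully shut, about 0.15 fully open; the drawer slides out towards the unit's -x. It starts shut or slightly ajar.
- pantry_drawer0_handle (a point): Grip point of the drawer's round steel knob (head 28 mm across, 16 mm thick, centred 35 mm in front of the drawer front, about 108 mm over the counter). Moves with the drawer. The front's upper edge is 130 mm over the counter; front and inner wall together are 21 mm thick, side walls 6 mm; inside 334 mm wide, its floor 22 mm over the counter.
- drawer_jar_1: Closed preserving jar, amber glass with paper band and steel lid, straight round body 60 mm across and 80 mm high, lid 59 mm across on top, 98 mm high in all, about 0.4 kg. Origin: centre of its underside, z up. Starts standing in the drawer, near the drawer's front, on the unit's -y side; to be moved to the shelf.
- drawer_jar_2: Closed preserving jar, amber glass with paper band and steel lid, straight round body 60 mm across and 80 mm high, lid 59 mm across on top, 98 mm high in all, about 0.4 kg. Origin: centre of its underside, z up. Starts standing in the drawer, near the drawer's front, on the unit's +y side; to be moved to the shelf.
- row_jar_a: Closed preserving jar, amber glass with paper band and steel lid, straight round body 60 mm across and 80 mm high, lid 59 mm across on top, 98 mm high in all, about 0.4 kg. Origin: centre of its underside, z up. Already stands in the row on the shelf; stays there.
- row_jar_b: Closed preserving jar, amber glass with paper band and steel lid, straight round body 60 mm across and 80 mm high, lid 59 mm across on top, 98 mm high in all, about 0.4 kg. Origin: centre of its underside, z up. Already stands in the row on the shelf, next to row_jar_a on its +y side, about 15 mm apart; stays there.
- carton: Low cardboard carton 45 x 160 x 50 mm in the rear of the drawer; it stays in the drawer. Origin: centre of its underside.
- mug: White mug, 80 mm across, 90 mm high, on the counter to the robot's right; bystander. Origin: centre of its underside.
- can: Food can, 74 mm across, 110 mm high, on the counter to the robot's right; bystander. Origin: centre of its underside.
- oil_bottle: Green glass oil bottle, 66 mm across, 230 mm high, on the counter to the robot's left; bystander. Origin: centre of its underside.
- bowl: Steel bowl, 140 mm across, 55 mm high, on the counter to the robot's left; bystander. Origin: centre of its underside.
- spoon: Wooden spoon 200 mm long lying on the counter to the robot's left; bystander.
Not all that is in view belongs to the job. What is shaped like the row_jar_a but blue is not meant.

How it is judged:
On the way, in this order (a step that is already met when the one before it is completed fails the run):
1. the drawer is pulled open by at least 100 mm (value of joint pantry_drawer0 above 0.1 m), for 0.2 s.
2. both drawer jars stand released in the row on the shelf ((((distance between drawer_jar_1 and row_jar_a below 0.09 m or distance between drawer_jar_1 and row_jar_b below 0.09 m) and (distance between drawer_jar_2 and row_jar_a below 0.09 m or distance between drawer_jar_2 and row_jar_b below 0.09 m)) or ((distance between drawer_jar_1 and row_jar_a below 0.09 m or distance between drawer_jar_1 and row_jar_b below 0.09 m) and distance between drawer_jar_1 and drawer_jar_2 below 0.09 m) or ((distance between drawer_jar_2 and row_jar_a below 0.09 m or distance between drawer_jar_2 and row_jar_b below 0.09 m) and distance between drawer_jar_1 and drawer_jar_2 below 0.09 m)) and x of drawer_jar_1 in the frame of shelf_row between -0.015 and 0.015 m and y of drawer_jar_1 in the frame of shelf_row between -0.165 and 0.165 m and z of drawer_jar_1 in the frame of shelf_row between -0.006 and 0.006 m and angle between each of drawer_jar_1, drawer_jar_2's own z axis and vertical below 0.08 rad and x of drawer_jar_2 in the frame of shelf_row between -0.015 and 0.015 m and y of drawer_jar_2 in the frame of shelf_row between -0.165 and 0.165 m and z of drawer_jar_2 in the frame of shelf_row between -0.006 and 0.006 m and contact force between the fingers and drawer_jar_1 below 0.1 N and contact force between the fingers and drawer_jar_2 below 0.1 N), for 0.2 s.
At the end, for the whole second after the job is handed in: Both drawer jars stand upright (0.08 rad), released and at rest on the shelf, within 15 mm of the row line, in one unbroken row with the two old jars: neighbours' centres under 90 mm apart (gaps under 30 mm). Old jars upright; drawer shut to within 8 mm (all of step 2 and linear speed of each of drawer_jar_1, drawer_jar_2 below 0.02 m/s and angle between each of row_jar_a, row_jar_b's own z axis and vertical below 0.08 rad and value of joint pantry_drawer0 below 0.008 m); the robot touches nothing.
It fails at once if a jar that was already on the shelf is moved by more than 20 mm or tipped (distance of any of row_jar_a, row_jar_b from where it was at the start of the episode above 0.02 m or angle between any of row_jar_a, row_jar_b's own z axis and vertical above 0.4 rad).
It fails at once if a drawer jar is tipped over (more than 0.7 rad) (angle between any of drawer_jar_1, drawer_jar_2's own z axis and vertical above 0.7 rad).
It fails at once if a drawer jar is dropped (faster than 0.5 m/s while not held) ((linear speed of drawer_jar_1 above 0.5 m/s and contact force between the fingers and drawer_jar_1 below 0.05 N) or (linear speed of drawer_jar_2 above 0.5 m/s and contact force between the fingers and drawer_jar_2 below 0.05 N)).
It fails at once if a bystander on the counter is moved by more than 40 mm (distance of any of mug, can, oil_bottle, bowl, spoon from where it was at the start of the episode above 0.04 m).
It also fails if it takes over 72 s, if anything falls off the work surface, if the arm or the gripper's body presses on something with over 40 N, if the wrist force passes 120 N, or if a joint passes its speed limit or range.

## Working session

There is one attempt and no reset: what is moved stays moved. The work goes in short steps, Python scripts to look and compute and a shell command to move; the robot and the scene stay as the last step left them, time stands still between calls to the robot, and variables do not carry over. Pictures are saved under pics/ and viewed, at most 10 in all, crops included, and the job is handed in when it is done.

```bash
mkdir -p pics
cat > h.py <<'E'
import numpy as np, cv2
from station import ctrl, camera, ticket
def shot(n, save=None):
    c=camera(n)
    if save: cv2.imwrite(f'pics/{save}.png',c['img'])
    return c
def cloud(c):
    K=c['intrinsics'];T=np.linalg.inv(c['view']);z=c['range_z']
    v,u=np.indices(z.shape)
    p=np.stack([(u-K[0,2])*z/K[0,0],(v-K[1,2])*z/K[1,1],z],-1)
    w=p@T[:3,:3].T+T[:3,3]; w[z==0]=np.nan
    return w
def ray(c,u,v,h):
    K=c['intrinsics'];T=np.linalg.inv(c['view'])
    d=T[:3,:3]@np.array([(u-K[0,2])/K[0,0],(v-K[1,2])/K[1,1],1]);o=T[:3,3]
    return o+d*(h-o[2])/d[2]
E
python3 - <<'E'
from h import *
import pickle
D={n:shot(n,n+'0') for n in('top','side')}
pickle.dump(D,open('d0.pkl','wb'))
for n,c in D.items(): print(n,np.linalg.inv(c['view'])[:3].round(3).tolist(),c['intrinsics'].round(1).tolist())
o=ctrl.get_obs();print(o, ctrl.pinch_z)
E
```

```text
top [[-0.007, -0.989, 0.147, 0.395], [-1.0, 0.006, -0.003, 0.013], [0.002, -0.147, -0.989, 1.279]] [[438.4, 0.0, 324.2], [0.0, 438.4, 205.8], [0.0, 0.0, 1.0]]
side [[0.649, -0.662, 0.375, 0.175], [-0.761, -0.565, 0.32, -0.278], [0.0, -0.493, -0.87, 0.968]] [[392.4, 0.0, 318.6], [0.0, 392.4, 197.0], [0.0, 0.0, 1.0]]
{'time_s': 0.1, 'qpos': array([-1.32059090e+00,  3.00415532e-01,  1.52152347e+00,  5.95739745e-06,
        1.32066935e+00, -6.66276148e-02]), 'joint_vel': array([-1.29265175e-05, -1.32497509e-03, -1.14107309e-03,  1.89339584e-03,
       -2.59872667e-04,  9.06313182e-05]), 'tau': array([ 1.48044295e-03, -5.32641792e+01, -3.53283906e+01,  7.08934455e-02,
        2.34650873e-02, -7.83765245e-05]), 'ee_pos': array([ 0.17128462, -0.52240694,  0.20494117]), 'eef_rot': array([-3.14057960e+00, -7.33809757e-05,  3.16831532e-01]), 'force': array([-0.16827476,  0.09016246,  0.36527466]), 'moment': array([-0.02902231,  0.0413551 , -0.0760948 ]), 'grip_force': 0.0, 'grip_width': 0.09360384971272727} -0.0188
```

View pics/top0.png

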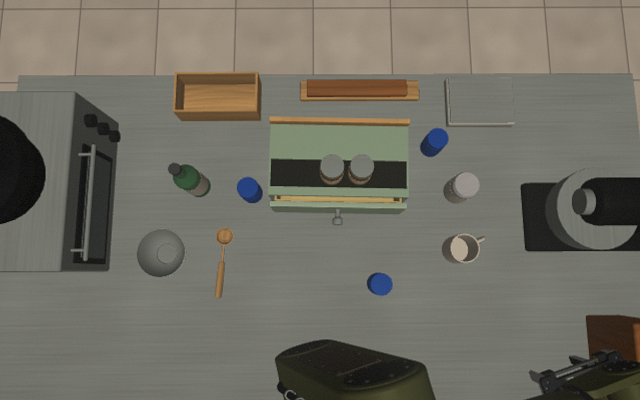

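View pics/side0.png

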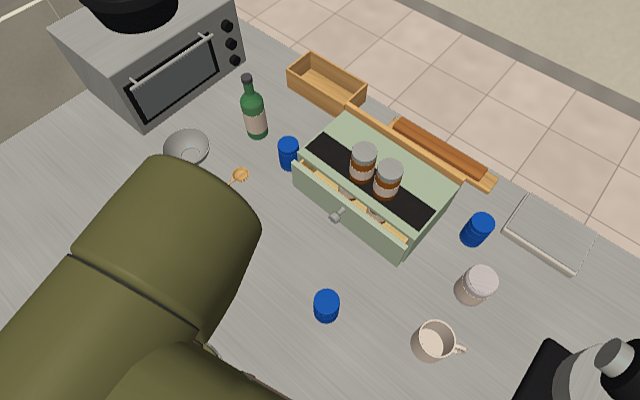

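The top view shows the green unit at columns 270-408, rows 118-212, with the dark strip at rows 160-190. The row jars' lids are at (332,165) and (361,165), the knob is at (337,217), and the drawer is slightly ajar.

What could be mistaken for a target: three blue jar-shaped things at top (249,190), (435,142) and (380,284), and the grey can at (464,187). I reject the blue ones by colour and the can because it stands on the counter. The amber jars on the strip are row_jar_a (361,165) and row_jar_b (332,165). The knob is the grey disc at (337,217), and the drawer jars will show once the drawer is open.

```bash
cat > m0.py <<'E'
from h import *
import pickle
D=pickle.load(open('d0.pkl','rb'))
for n,c in D.items():
    w=cloud(c);hsv=cv2.cvtColor(c['img'],cv2.COLOR_BGR2HSV);z=w[...,2]
    H,S,V=[hsv[...,i].astype(int) for i in range(3)]
    x,y=w[...,0],w[...,1]
    reg=(x>.35)&(x<.85)&(y>-.25)&(y<.2)
    g=reg&(H>40)&(H<80)&(S>25)
    dark=reg&(V<60)&(abs(z-.145)<.012)
    sh=g&(abs(z-.145)<.012)
    print(n,'shelf z',np.nanmedian(z[sh]),np.nanmedian(z[dark]))
    pts=w[dark|sh][:,:2].astype(np.float32);print(' shelf rect',cv2.minAreaRect(pts))
    print(' strip rect',cv2.minAreaRect(w[dark][:,:2].astype(np.float32)))
    lid=(reg&(abs(z-.243)<.01)&(S<60)).astype(np.uint8)
    k,l,st,ce=cv2.connectedComponentsWithStats(lid)
    for i in range(1,k):
        if st[i,4]>60:
            p=w[l==i];print(' lid',ce[i].round(1),st[i,4],np.median(p,0).round(4),cv2.minEnclosingCircle(p[:,:2].astype(np.float32)), p.min(0).round(3),p.max(0).round(3))
    kn=reg&(S<40)&(z>.08)&(z<.13)&(x<.53)
    k,l,st,ce=cv2.connectedComponentsWithStats(kn.astype(np.uint8))
    for i in range(1,k):
        if st[i,4]>8:
            p=w[l==i];print(' knob',ce[i].round(1),st[i].tolist(),np.median(p,0).round(4),p.min(0).round(3),p.max(0).round(3))
    fr=g&(abs(z-.13)<.006)
    p=w[fr];print(' front top',p.min(0).round(3),p.max(0).round(3))
    # things heights over region for bystanders
    hi=(z>.03)&(x>.15)&(x<.9)&(abs(y)<.6)&~((y<-.25)&(x<.35))
    k,l,st,ce=cv2.connectedComponentsWithStats(hi.astype(np.uint8))
    for i in range(1,k):
        if st[i,4]>80:
            p=w[l==i];print(' obj',ce[i].round(),p.min(0).round(3),p.max(0).round(3))
t,s=D['top'],D['side']
cv2.imwrite('pics/c0.png',np.hstack([cv2.resize(t['img'][130:235,260:420],(480,315),interpolation=2),cv2.resize(s['img'][170:240,310:400],(315,315)[::-1] if 0 else (320,315),interpolation=2)]))
E
python3 m0.py
```

```text
top shelf z 0.14465532832802608 0.14544577392336477
 shelf rect ((0.6737785935401917, -0.030102699995040894), (0.3708822727203369, 0.22188536822795868), 88.66901397705078)
 strip rect ((0.6508208513259888, -0.028059080243110657), (0.3565104305744171, 0.07245174795389175), 88.6432113647461)
 lid [332.  165.6] 458 [ 0.6481 -0.0103  0.2429] ((0.6493385434150696, -0.01044315192848444), 0.029524322599172592) [ 0.62  -0.04   0.235] [0.678 0.019 0.248]
 lid [361.8 165.5] 459 [ 0.6476 -0.0828  0.2426] ((0.6491680145263672, -0.08297524601221085), 0.029752317816019058) [ 0.62  -0.113  0.234] [ 0.677 -0.054  0.249]
 knob [337.6 222. ] [333, 220, 10, 5, 45] [ 0.5245 -0.0275  0.1177] [ 0.52  -0.039  0.102] [ 0.53  -0.014  0.125]
 front top [ 0.559 -0.21   0.124] [0.597 0.156 0.136]
 obj [215. 111.] [0.848 0.199 0.03 ] [0.9   0.44  0.087]
 obj [481. 110.] [ 0.826 -0.556  0.03 ] [ 0.9   -0.36   0.045]
 obj [339. 164.] [ 0.52  -0.217  0.03 ] [0.802 0.157 0.249]
 obj [435. 141.] [ 0.732 -0.338  0.03 ] [ 0.791 -0.279  0.105]
 obj [ 89. 202.] [0.426 0.577 0.209] [0.714 0.6   0.226]
 obj [189. 178.] [0.
[... 1281 characters left out ...]
.124] [0.783 0.156 0.136]
 obj [171.  61.] [0.426 0.576 0.209] [0.717 0.6   0.222]
 obj [369. 175.] [ 0.519 -0.219  0.03 ] [0.9   0.44  0.247]
 obj [252. 106.] [0.613 0.341 0.03 ] [0.677 0.403 0.231]
 obj [178. 237.] [ 0.15  -0.158  0.03 ] [0.52  0.534 0.695]
 obj [547. 240.] [ 0.822 -0.558  0.03 ] [ 0.9   -0.364  0.043]
 obj [478. 227.] [ 0.731 -0.34   0.03 ] [ 0.793 -0.28   0.102]
 obj [477. 283.] [ 0.589 -0.416  0.03 ] [ 0.662 -0.343  0.115]
 obj [326. 304.] [ 0.33  -0.172  0.03 ] [ 0.39  -0.114  0.102]
 obj [437. 340.] [ 0.415 -0.441  0.03 ] [ 0.496 -0.332  0.093]
 obj [599. 367.] [ 0.487 -0.6    0.117] [ 0.614 -0.569  0.341]
 obj [246. 381.] [ 0.15  -0.25   0.556] [ 0.171 -0.162  0.629]
```

View pics/c0.png

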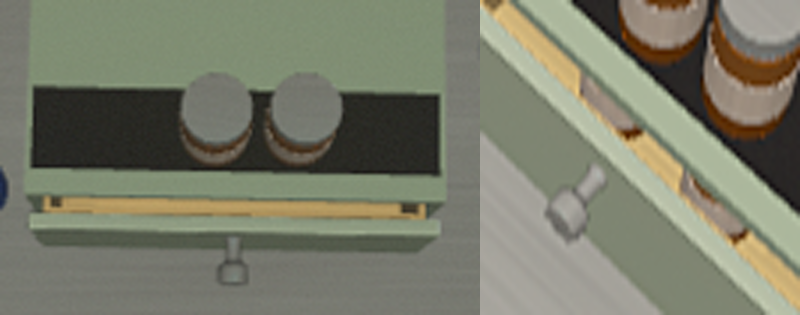

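The crop confirms the choice. The steel knob is in the middle of the drawer front, and a paper-banded amber jar shows through the gap on either side of it. Next I turn and move above the knob.

```bash
cat >> h.py <<'E'
from scipy.spatial.transform import Rotation as Rn
YAW=-0.0234; X=np.array([np.cos(YAW),np.sin(YAW)]); Y=np.array([-X[1],X[0]]); ROW=np.array([.6508,-.0293])
def to(x,y,z,yaw=YAW):
    "shift (tool axes AFTER the turn, units of 30 mm) and turn about tool z (units of 10 deg)"
    o=ctrl.get_obs();R=Rn.from_euler('xyz',[np.pi,0,yaw]);R0=Rn.from_euler('xyz',o['eef_rot'])
    print('t',round(o['time_s'],2),'tcp',o['ee_pos'].round(4),'rot',o['eef_rot'].round(4),'F',o['force'].round(1),'w',round(o['grip_width'],4),'gf',round(o['grip_force'],1),
     '\n shift',(R.inv().apply(np.array([x,y,z])-o['ee_pos'])/.03).round(2),'turn',np.degrees((R0.inv()*R).as_rotvec()/10).round(2))
E
python3 -m inch '1 0 0 0 0 0 0.97; 1 0 0 0 0 0 0.98; 1 0.69 -1 0 0 0 0; 1 0.69 -1 0 0 0 0; 1 0.69 -1 0 0 0 0; 1 0.69 -1 0 0 0 0; 1 0.69 -1 0 0 0 0; 1 0.69 -1 0 0 0 0; 1 0.69 -1 0 0 0 0; 1 0.69 -1 0 0 0 0' 20
python3 -c "from h import *; to(.528,-.027,.2)"
```

```text
time_s: 1.35
ee_pos: [0.343, -0.2855, 0.2053]
eef_rot: [-3.141, 0.0, -0.024]
force: [0.9, -0.1, 0.7]
grip_width: 0.094
grip_force: 0.0
t 1.35 tcp [ 0.343  -0.2855  0.2053] rot [-3.1414e+00  2.0000e-04 -2.3600e-02] F [ 0.9 -0.1  0.7] w 0.094 gf 0.0 
 shift [ 5.96 -8.76  0.18] turn [-0.  0. -0.]
```

```bash
python3 -m inch '1 0.66 -1 0 0 0 0; 1 0.66 -1 0 0 0 0; 1 0.66 -1 0 0 0 0; 1 0.66 -1 0 0 0 0; 1 0.66 -1 0 0 0 0; 1 0.66 -1 0 0 0 0; 1 0.66 -1 0 0 0 0; 1 0.66 -1 0 0 0 0; 1 0.66 -0.76 0 0 0 0; 1 0 0 0 0 0 0'
python3 - <<'E'
from h import *
to(.528,-.027,.091)
c=shot('side'); w=cloud(c);hsv=cv2.cvtColor(c['img'],cv2.COLOR_BGR2HSV)
m=(hsv[...,1]<40)&(w[...,2]>.09)&(w[...,2]<.13)&(w[...,0]<.535)&(w[...,0]>.5)&(abs(w[...,1]+.03)<.04)
p=w[m];print(len(p),p.min(0) if len(p) else 0,p.max(0) if len(p) else 0)
E
```

```text
time_s: 2.6
ee_pos: [0.5272, -0.0269, 0.2048]
eef_rot: [-3.141, 0.001, -0.022]
force: [-0.6, -0.4, -0.2]
grip_width: 0.0941
grip_force: 0.0
t 2.6 tcp [ 0.5272 -0.0269  0.2048] rot [-3.1414e+00  1.0000e-03 -2.1500e-02] F [-0.6 -0.4 -0.2] w 0.0941 gf 0.0 
 shift [0.03 0.   3.79] turn [-0.    0.01  0.01]
90 [ 0.518795   -0.04010362  0.09488635] [ 0.53412084 -0.0135706   0.12260756]
```

```bash
python3 -m inch '1 0 0 1 0 0 0; 1 0 0 1 0 0 0; 1 0 0 1 0 0 0; 1 0 0 0.8 0 0 0; 1 0 0 0 0 0 0; -1 0 0 0 0 0 0; -1 0 0 0 0 0 0; -1 0 0 0 0 0 0; -1 0 0 0 0 0 0; -1 0 0 0 0 0 0' 25
```

```text
time_s: 3.9
ee_pos: [0.5269, -0.028, 0.0915]
eef_rot: [3.142, -0.0, -0.023]
force: [0.3, 0.7, 0.3]
grip_width: 0.0478
grip_force: 0.0
```

```bash
python3 -m inch '-1 0 0 0 0 0 0; -1 0 0 0 0 0 0; -1 0 0 0 0 0 0; -1 0 0 0 0 0 0'; python3 -m inch '-1 -0.5 0 0 0 0 0; -1 -0.5 0 0 0 0 0; -1 -0.5 0 0 0 0 0; -1 -0.5 0 0 0 0 0'
```

```text
time_s: 4.4
ee_pos: [0.5269, -0.026, 0.0914]
eef_rot: [-3.138, 0.0, -0.023]
force: [1.0, 17.3, -0.6]
grip_width: 0.0274
grip_force: 25.0
time_s: 4.9
ee_pos: [0.4664, -0.0245, 0.0914]
eef_rot: [-3.138, -0.0, -0.023]
force: [2.2, 19.4, 1.7]
grip_width: 0.027
grip_force: 25.0
```

```bash
python3 -m inch '-1 -0.5 -0.1 0 0 0 0; -1 -0.5 0 0 0 0 0; -1 -0.5 0 0 0 0 0; -1 -0.4 0 0 0 0 0; -1 -0.2 0 0 0 0 0; -1 0 0 0 0 0 0'
python3 -m inch '1 0 0 0 0 0 0; 1 0 0 0 0 0 0; 1 0 0 0 0 0 0; 1 0 0 -1 0 0 0; 1 0 0 -1 0 0 0; 1 0 0 -1 0 0 0; 1 0 0 -1 0 0 0; 1 -1 0 -1 0 0 0; 1 -1 0 0 0 0 0; 1 -1 0 0 0 0 0'
cat > m1.py <<'E'
from h import *
import sys
to(.45,-.027,.2)
C={n:shot(n,n+sys.argv[1]) for n in('top','side')}
for n,c in C.items():
    w=cloud(c);hsv=cv2.cvtColor(c['img'],cv2.COLOR_BGR2HSV);x,y,z=[w[...,i] for i in range(3)]
    r=(x>.38)&(x<.57)&(y>-.22)&(y<.17)
    m=r&(z>.112)&(z<.126)&(hsv[...,1]<45)
    k,l,st,ce=cv2.connectedComponentsWithStats(m.astype(np.uint8))
    for i in range(1,k):
        if st[i,4]>100:
            p=w[l==i];print(n,'lid',ce[i].round(),st[i,4],np.median(p,0).round(4),cv2.minEnclosingCircle(p[:,:2].astype(np.float32)),p.min(0).round(3),p.max(0).round(3))
    p=w[r&(hsv[...,0]>40)&(hsv[...,0]<80)&(hsv[...,1]>25)&(abs(z-.13)<.004)];print(n,'front',p.min(0).round(3),p.max(0).round(3))
E
python3 m1.py 1
```

```text
time_s: 5.65
ee_pos: [0.4035, -0.0227, 0.0914]
eef_rot: [3.14, 0.0, -0.024]
force: [-1.0, -6.9, -4.2]
grip_width: 0.0269
grip_force: 25.0
time_s: 6.9
ee_pos: [0.3131, -0.0199, 0.2416]
eef_rot: [3.142, -0.001, -0.023]
force: [0.7, -1.0, -0.1]
grip_width: 0.0941
grip_force: 0.0
t 6.9 tcp [ 0.3131 -0.0199  0.2416] rot [ 3.1416e+00 -6.0000e-04 -2.3300e-02] F [ 0.7 -1.  -0.1] w 0.0941 gf 0.0 
 shift [4.57 0.13 1.39] turn [ 0. -0.  0.]
top lid [319. 222.] 353 [0.5247 0.0204 0.12  ] ((0.5250920653343201, 0.021793996915221214), 0.02832704596221447) [ 0.498 -0.006  0.113] [0.552 0.05  0.126]
top lid [358. 224.] 356 [ 0.5187 -0.0804  0.1199] ((0.5191477537155151, -0.07978184521198273), 0.028346221894025803) [ 0.492 -0.107  0.113] [ 0.546 -0.052  0.125]
top front [ 0.436 -0.204  0.126] [0.459 0.156 0.134]
side lid [319. 205.] 391 [0.5237 0.0182 0.1191] ((0.5249603390693665, 0.019622808322310448), 0.028849517926573753) [ 0.497 -0.009  0.112] [0.552 0.048 0.124]
side lid [326. 254.] 216 [ 0.4386 -0.073   0.1189] ((0.44307535886764526, -0.06837143003940582), 0.13829734921455383) [ 0.431 -0.207  0.112] [0.448 0.07  0.126]
side lid [350. 231.] 438 [ 0.5173 -0.0833  0.119 ] ((0.5193425416946411, -0.0818033218383789), 0.029592346400022507) [ 0.49  -0.11   0.112] [ 0.547 -0.055  0.123]
side front [ 0.436 -0.205  0.126] [0.455 0.07  0.134]
```

View pics/top1.png

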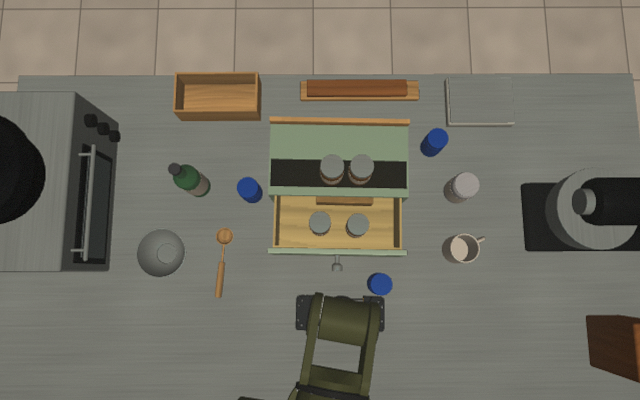

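The drawer is about 140 mm open. It holds two jars with lid centres at top pixels (319,222) = jar 2 and (358,224) = jar 1, with the carton at the back at (343,200). I take jar 1 first, closing the fingers along y.

```bash
python3 -m inch '1 0.99 0.27 0.25 0 0 0; 1 0.99 0.27 0.25 0 0 0; 1 0.99 0.27 0.25 0 0 0; 1 0.99 0.27 0.25 0 0 0; 1 0.99 0.27 0.25 0 0 0; 1 0.99 0.27 0.25 0 0 0; 1 0.99 0.25 0 0 0 0; 1 0 0 0 0 0 0'
python3 -c "from h import *; to(.5192,-.0808,.063)"
```

```text
time_s: 8.0
ee_pos: [0.5217, -0.0813, 0.1953]
eef_rot: [-3.141, 0.001, -0.024]
force: [-0.1, 0.0, -0.4]
grip_width: 0.0942
grip_force: 0.0
t 8.0 tcp [ 0.5217 -0.0813  0.1953] rot [-3.1413e+00  1.2000e-03 -2.3700e-02] F [-0.1  0.  -0.4] w 0.0942 gf 0.0 
 shift [-0.08 -0.01  4.41] turn [-0.    0.01 -0.  ]
```

```bash
python3 -m inch '1 -0.08 0 1 0 0 0; 1 0 0 1 0 0 0; 1 0 0 1 0 0 0; 1 0 0 1 0 0 0; 1 0 0 0.4 0 0 0; 1 0 0 0 0 0 0; -1 0 0 0 0 0 0; -1 0 0 0 0 0 0; -1 0 0 0 0 0 0; -1 0 0 0 0 0 0' 20
python3 -m inch '-1 0 0 0 0 0 0; -1 0 0 0 0 0 0; -1 0 0 0 0 0 0; -1 0 0 0 0 0 0'
```

```text
time_s: 9.25
ee_pos: [0.5183, -0.081, 0.0647]
eef_rot: [3.142, -0.0, -0.024]
force: [-1.1, 0.1, 1.8]
grip_width: 0.0595
grip_force: 20.0
time_s: 9.75
ee_pos: [0.5183, -0.081, 0.0647]
eef_rot: [3.142, -0.001, -0.024]
force: [-0.4, 1.2, 5.5]
grip_width: 0.0597
grip_force: 20.0
```

```bash
python3 -m inch '-1 0 0 -0.3 0 0 0; -1 0 0 -0.6 0 0 0; -1 0 0 -0.8 0 0 0; -1 0 0 -0.8 0 0 0; -1 0 0 -0.8 0 0 0; -1 0 0 -0.8 0 0 0; -1 0 0 -0.8 0 0 0; -1 0 0 -0.8 0 0 0; -1 0 0 -0.5 0 0 0; -1 0 0 0 0 0 0' 25
python3 -c "
from h import *
s=ROW+Y*(-.1255)-.001*X; print(s); to(.5,s[1],.24,np.pi/2+YAW)"
```

```text
time_s: 11.0
ee_pos: [0.5183, -0.081, 0.251]
eef_rot: [3.141, -0.001, -0.024]
force: [0.4, -0.7, -2.9]
grip_width: 0.0597
grip_force: 25.0
[ 0.64686384 -0.15474224]
t 11.0 tcp [ 0.5183 -0.081   0.251 ] rot [ 3.1414e+00 -1.0000e-03 -2.3500e-02] F [ 0.4 -0.7 -2.9] w 0.0597 gf 25.0 
 shift [-2.47 -0.55  0.37] turn [ 0.01 -0.   -9.  ]
```

```bash
python3 -m inch '-1 -0.2 0.6 0 0 0 0; -1 -0.2 0.7 0 0 0 0; -1 -0.2 0.7 0 0 0 0; -1 0 0.45 0 0 0 0; -1 0 0 0 0 0 -0.8; -1 0 0 0 0 0 -1; -1 0 0 0 0 0 -1; -1 0 0 0 0 0 -1; -1 0 0 0 0 0 -1; -1 0 0 0 0 0 -1'
python3 -m inch '-1 0 0 0 0 0 -1; -1 0 0 0 0 0 -1; -1 0 0 0 0 0 -0.7; -1 0 0 0 0 0 -0.5; -1 0 0 0 0 0 0; -1 0 0 0 0 0 0'
python3 - <<'E'
from h import *
s=ROW+Y*(-.1255)-.001*X; to(*s,.21,np.pi/2+YAW)
c=shot('side'); w=cloud(c); x,y,z=[w[...,i] for i in range(3)];S=cv2.cvtColor(c['img'],cv2.COLOR_BGR2HSV)[...,1]
for nm,m in (('held',(x>.43)&(x<.56)&(y<-.1)&(y>-.23)&(z>.15)&(z<.4)),('row',(x>.6)&(x<.7)&(abs(z-.243)<.008)&(y>-.13)&(y<.03)&(S<60))):
    p=w[m];print(nm,len(p),p.min(0).round(3),p.max(0).round(3))
cv2.imwrite('pics/c2.png',cv2.resize(c['img'][80:300,240:480],(720,600)))
E
```

```text
time_s: 12.25
ee_pos: [0.4983, -0.1544, 0.2498]
eef_rot: [-3.141, 0.0, 0.994]
force: [0.8, 0.1, -3.5]
grip_width: 0.0597
grip_force: 25.0
time_s: 13.0
ee_pos: [0.4984, -0.1542, 0.2502]
eef_rot: [-3.141, -0.0, 1.545]
force: [0.2, 1.2, -4.4]
grip_width: 0.059
grip_force: 25.0
t 13.0 tcp [ 0.4984 -0.1542  0.2502] rot [-3.1412e+00 -2.0000e-04  1.5451e+00] F [ 0.2  1.2 -4.4] w 0.059 gf 25.0 
 shift [0.1  4.95 1.34] turn [-0.   -0.   -0.01]
held 928 [ 0.43  -0.19   0.209] [ 0.548 -0.139  0.4  ]
row 52 [ 0.633 -0.041  0.235] [ 0.648 -0.018  0.244]
```

View pics/c2.png

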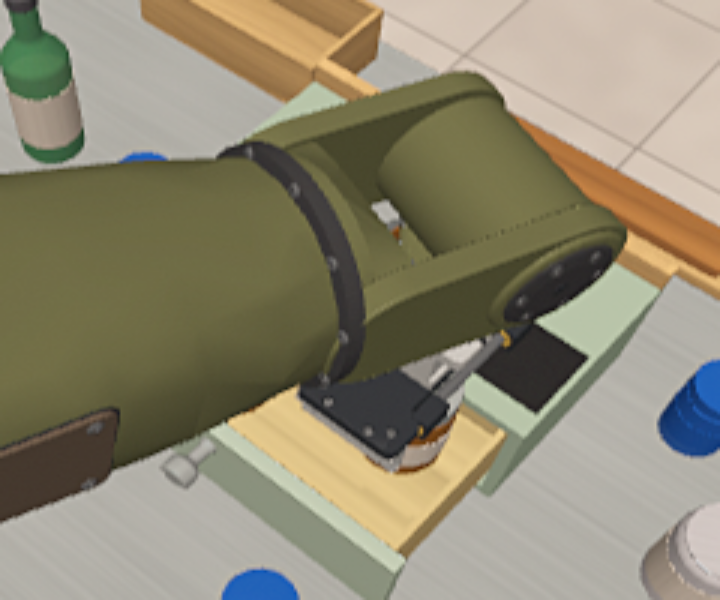

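The crop shows jar 1 hanging upright in the gripper over the drawer, with the strip's -y end free behind it at crop pixel (530,365). Next I carry it back over its slot.

```bash
python3 -m inch '-1 0.1 0.4 0.1 0 0 0; -1 0 0.7 0.2 0 0 0; -1 0 0.7 0.2 0 0 0; -1 0 0.7 0.2 0 0 0; -1 0 0.7 0.2 0 0 0; -1 0 0.7 0.2 0 0 0; -1 0 0.65 0.2 0 0 0; -1 0 0.4 0.1 0 0 0; -1 0 0 0 0 0 0; -1 0 0 0 0 0 0'
python3 -c "
from h import *
s=ROW+Y*(-.1255)-.001*X; to(*s,.1875,np.pi/2+YAW)"
```

```text
time_s: 14.3
ee_pos: [0.6468, -0.1544, 0.2083]
eef_rot: [-3.141, -0.0, 1.547]
force: [0.0, -0.8, -4.0]
grip_width: 0.0596
grip_force: 25.0
t 14.3 tcp [ 0.6468 -0.1544  0.2083] rot [-3.1413e+00 -1.0000e-04  1.5471e+00] F [ 0.  -0.8 -4. ] w 0.0596 gf 25.0 
 shift [-0.01  0.    0.69] turn [-0. -0. -0.]
```

```bash
python3 -m inch '-1 0 0 0.3 0 0 0; -1 0 0 0.2 0 0 0; -1 0 0 0.06 0 0 0; -1 0 0 0.05 0 0 0; -1 0 0 0 0 0 0'; python3 -m inch '-1 0 0 0.05 0 0 0; -1 0 0 0 0 0 0'
```

```text
time_s: 14.92
ee_pos: [0.6469, -0.1545, 0.1902]
eef_rot: [3.141, 0.0, 1.547]
force: [-0.2, 0.5, -3.9]
grip_width: 0.0599
grip_force: 25.0
time_s: 15.18
ee_pos: [0.6469, -0.1545, 0.1886]
eef_rot: [-3.141, 0.0, 1.547]
force: [-0.2, 0.2, -3.7]
grip_width: 0.0593
grip_force: 25.0
```

```bash
python3 -m inch '-1 0 0 0.04 0 0 0; -1 0 0 0 0 0 0';python3 -m inch '-1 0 0 0.04 0 0 0; -1 0 0 0 0 0 0'
```

```text
time_s: 15.42
ee_pos: [0.647, -0.1545, 0.1878]
eef_rot: [3.141, 0.0, 1.547]
force: [-0.3, -0.5, -1.0]
grip_width: 0.0599
grip_force: 25.0
time_s: 15.68
ee_pos: [0.647, -0.1546, 0.1878]
eef_rot: [3.14, 0.001, 1.547]
force: [-4.1, 0.2, 8.3]
grip_width: 0.0592
grip_force: 25.0
```

```bash
python3 -m inch '0.3 0 0 -0.02 0 0 0; 0.8 0 0 0 0 0 0; 1 0 0 0 0 0 0; 1 0 0 -0.5 0 0 0; 1 0 0 -1 0 0 0; 1 0 0 -1 0 0 0; 1 0 0 -1 0 0 0; 1 0 -1 0 0 0 0.8; 1 0 -1 0 0 0 1; 1 0 -1 0 0 0 1'
python3 -m inch '1 0 0 0 0 0 1; 1 0 0 0 0 0 1; 1 0 0 0 0 0 1; 1 0 0 0 0 0 1; 1 0 0 0 0 0 1; 1 0 0 0 0 0 1; 1 0 0 0 0 0 0.2; 1 0 0 0 0 0 0'
python3 -c "from h import *; to(.525,.0205,.19)"
python3 m1.py 3 | grep lid
```

```text
time_s: 16.92
ee_pos: [0.5581, -0.139, 0.293]
eef_rot: [3.14, -0.0, 1.052]
force: [0.3, -0.2, 1.5]
grip_width: 0.0939
grip_force: 0.0
time_s: 17.92
ee_pos: [0.5591, -0.139, 0.2924]
eef_rot: [3.141, -0.001, -0.021]
force: [0.3, 0.6, -0.2]
grip_width: 0.0942
grip_force: 0.0
t 17.93 tcp [ 0.5591 -0.139   0.2924] rot [ 3.1415e+00 -6.0000e-04 -2.0600e-02] F [ 0.3  0.6 -0.2] w 0.0942 gf 0.0 
 shift [-1.26 -5.29  3.41] turn [ 0.   -0.    0.02]
top lid [319. 222.] 352 [0.5247 0.0228 0.12  ] ((0.5248106718063354, 0.02174035832285881), 0.028329923748970032) [ 0.498 -0.006  0.114] [0.552 0.05  0.125]
side lid [322. 209.] 179 [0.5192 0.0054 0.119 ] ((0.5237812399864197, 0.015809036791324615), 0.027907369658350945) [ 0.497 -0.009  0.112] [0.55  0.024 0.123]
side lid [331. 258.] 198 [ 0.4377 -0.0881  0.1188] ((0.44472604990005493, -0.08520396053791046), 0.1214790865778923) [ 0.427 -0.207  0.112] [0.448 0.036 0.126]
```

```bash
python3 -m inch '1 -0.6 -0.8 0 0 0 0; 1 -0.6 -0.9 0.3 0 0 0; 1 -0.06 -0.9 0.6 0 0 0; 1 0 -0.9 0.8 0 0 0; 1 0 -0.9 0.8 0 0 0; 1 0 -0.89 0.7 0 0 0; 1 0 0 0 0 0 0'
python3 -c "
from h import *
to(.525,.0208,.0645)
c=shot('top');w=cloud(c);S=cv2.cvtColor(c['img'],cv2.COLOR_BGR2HSV)[...,1]
m=(w[...,0]>.6)&(w[...,0]<.7)&(abs(w[...,2]-.243)<.01)&(S<60)&(w[...,1]<.1)&(w[...,1]>-.22)
k,l,st,ce=cv2.connectedComponentsWithStats(m.astype(np.uint8))
for i in range(1,k):
    if st[i,4]>80: print(ce[i],st[i,4],cv2.minEnclosingCircle(w[l==i][:,:2].astype(np.float32)),np.median(w[l==i][:,2]))"
```

```text
time_s: 18.9
ee_pos: [0.5244, 0.0217, 0.1948]
eef_rot: [-3.141, 0.002, -0.02]
force: [-0.5, -0.4, -0.2]
grip_width: 0.0936
grip_force: 0.0
t 18.9 tcp [0.5244 0.0217 0.1948] rot [-3.1415e+00  2.4000e-03 -1.9900e-02] F [-0.5 -0.4 -0.2] w 0.0936 gf 0.0 
 shift [0.02 0.03 4.34] turn [-0.    0.01  0.02]
[332.02597403 165.61471861] 462 ((0.6491166949272156, -0.010008110664784908), 0.029707998037338257) 0.24264760758732606
[361.76956522 165.48043478] 460 ((0.6492723822593689, -0.08287911862134933), 0.029645442962646484) 0.242534603509443
[390.40919037 166.35229759] 457 ((0.6461146473884583, -0.15195336937904358), 0.029249416664242744) 0.2426857020735642
```

Jar 1 stands in the row at lid pixel (390,166), 69 mm from row_jar_a's centre, and the old jars haven't moved. Jar 2 is next.

```bash
python3 -m inch '1 0 0 0.8 0 0 0; 1 0 0 1 0 0 0; 1 0 0 1 0 0 0; 1 0 0 1 0 0 0; 1 0 0 0.5 0 0 0; 1 0 0 0 0 0 0; -1 0 0 0 0 0 0; -1 0 0 0 0 0 0; -1 0 0 0 0 0 0; -1 0 0 0 0 0 0' 25
python3 -m inch '-1 0 0 0 0 0 0; -1 0 0 0 0 0 0; -1 0 0 0 0 0 0; -1 0 0 0 0 0 0'
```

```text
time_s: 20.2
ee_pos: [0.5251, 0.0206, 0.0672]
eef_rot: [-3.141, -0.001, -0.024]
force: [-0.8, 1.0, 2.8]
grip_width: 0.0598
grip_force: 25.0
time_s: 20.7
ee_pos: [0.5252, 0.0207, 0.0672]
eef_rot: [-3.141, -0.001, -0.023]
force: [-0.2, 1.4, 4.4]
grip_width: 0.0594
grip_force: 25.0
```

```bash
python3 -c "
from h import *
s=ROW+Y*(.0895)-.001*X; print(s); to(.5,s[1],.25)"
```

```text
[0.65189438 0.0601989 ]
t 20.7 tcp [0.5252 0.0207 0.0672] rot [-3.1415e+00 -7.0000e-04 -2.3500e-02] F [-0.2  1.4  4.4] w 0.0594 gf 25.0 
 shift [-0.87 -1.3  -6.09] turn [-0. -0. -0.]
```

```bash
python3 -m inch '-1 0 0 -0.3 0 0 0; -1 0 0 -0.6 0 0 0; -1 0 0 -0.8 0 0 0; -1 0 0 -0.8 0 0 0; -1 0 0 -0.8 0 0 0; -1 0 0 -0.8 0 0 0; -1 0 0 -0.8 0 0 0; -1 0 0 -0.8 0 0 0; -1 0 0 -0.4 0 0 0; -1 0 0 0 0 0 0'
python3 -m inch '-1 -0.3 -0.4 0 0 0 0; -1 -0.3 -0.5 0 0 0 0; -1 -0.27 -0.4 0 0 0 0; -1 0 0 0 0 0 -0.8; -1 0 0 0 0 0 -1; -1 0 0 0 0 0 -1; -1 0 0 0 0 0 -1; -1 0 0 0 0 0 -1; -1 0 0 0 0 0 -1; -1 0 0 0 0 0 -1'
python3 -m inch '-1 0 0 0 0 0 -1; -1 0 0 0 0 0 -0.7; -1 0 0 0 0 0 -0.5; -1 0 0 0 0 0 0; -1 0 0 0 0 0 0'
python3 -c "
from h import *
s=ROW+Y*(.0895)-.001*X; to(*s,.19,np.pi/2+YAW)"
```

```text
time_s: 21.95
ee_pos: [0.525, 0.0205, 0.25]
eef_rot: [3.142, -0.0, -0.024]
force: [0.9, -0.3, -3.9]
grip_width: 0.0595
grip_force: 25.0
time_s: 23.2
ee_pos: [0.4993, 0.0609, 0.2498]
eef_rot: [-3.141, 0.0, 1.17]
force: [-0.0, 0.7, -4.2]
grip_width: 0.0596
grip_force: 25.0
time_s: 23.82
ee_pos: [0.4996, 0.0605, 0.2498]
eef_rot: [-3.142, -0.0, 1.546]
force: [1.3, -0.4, -3.3]
grip_width: 0.0595
grip_force: 25.0
t 23.82 tcp [0.4996 0.0605 0.2498] rot [-3.1415 -0.      1.5457] F [ 1.3 -0.4 -3.3] w 0.0595 gf 25.0 
 shift [0.11 5.08 1.99] turn [-0.   -0.   -0.01]
```

```bash
python3 -m inch '-1 0.1 0.4 0.1 0 0 0; -1 0 0.7 0.2 0 0 0; -1 0 0.7 0.2 0 0 0; -1 0 0.7 0.2 0 0 0; -1 0 0.7 0.2 0 0 0; -1 0 0.7 0.2 0 0 0; -1 0 0.7 0.2 0 0 0; -1 0 0.48 0 0 0 0; -1 0 0 0 0 0 0; -1 0 0 0 0 0 0'
python3 -c "
from h import *
s=ROW+Y*(.0895)-.001*X; to(*s,.19,np.pi/2+YAW)"
```

```text
time_s: 25.08
ee_pos: [0.652, 0.0597, 0.2105]
eef_rot: [-3.141, 0.0, 1.547]
force: [-0.0, 0.2, -3.0]
grip_width: 0.0597
grip_force: 25.0
t 25.07 tcp [0.652  0.0597 0.2105] rot [-3.1412  0.      1.5469] F [-0.   0.2 -3. ] w 0.0597 gf 25.0 
 shift [ 0.02 -0.01  0.68] turn [-0.  0. -0.]
```

```bash
python3 -m inch '-1 0 0 0.3 0 0 0; -1 0 0 0.2 0 0 0; -1 0 0 0.06 0 0 0; -1 0 0 0 0 0 0'; python3 -m inch '-1 0 0 0.04 0 0 0; -1 0 0 0 0 0 0'
```

```text
time_s: 25.58
ee_pos: [0.6522, 0.0596, 0.194]
eef_rot: [-3.141, -0.0, 1.547]
force: [-0.4, -0.6, -3.5]
grip_width: 0.0596
grip_force: 25.0
time_s: 25.82
ee_pos: [0.6522, 0.0596, 0.1929]
eef_rot: [3.141, -0.0, 1.547]
force: [0.6, 0.3, -3.1]
grip_width: 0.0593
grip_force: 25.0
```

```bash
python3 -m inch '-1 0 0 0.04 0 0 0; -1 0 0 0 0 0 0'; python3 -m inch '-1 0 0 0.04 0 0 0; -1 0 0 0 0 0 0'
```

```text
time_s: 26.08
ee_pos: [0.6522, 0.0596, 0.1916]
eef_rot: [-3.141, -0.0, 1.547]
force: [0.1, -0.1, -3.5]
grip_width: 0.0597
grip_force: 25.0
time_s: 26.32
ee_pos: [0.6522, 0.0596, 0.1904]
eef_rot: [-3.141, 0.0, 1.547]
force: [0.6, 0.2, -3.2]
grip_width: 0.0598
grip_force: 25.0
```

```bash
python3 -m inch '-1 0 0 0.03 0 0 0; -1 0 0 0 0 0 0'; python3 -m inch '-1 0 0 0.03 0 0 0; -1 0 0 0 0 0 0'
```

```text
time_s: 26.58
ee_pos: [0.6523, 0.0595, 0.1903]
eef_rot: [3.141, -0.0, 1.547]
force: [-3.8, -0.8, 4.5]
grip_width: 0.06
grip_force: 25.0
time_s: 26.82
ee_pos: [0.6523, 0.0596, 0.1902]
eef_rot: [3.14, -0.0, 1.547]
force: [-6.2, -1.1, 11.0]
grip_width: 0.0594
grip_force: 25.0
```

```bash
python3 -m inch '0.3 0 0 -0.03 0 0 0; 0.8 0 0 0 0 0 0; 1 0 0 0 0 0 0; 1 0 0 -0.5 0 0 0; 1 0 0 -1 0 0 0; 1 0 0 -1 0 0 0; 1 0 0 -1 0 0 0; 1 0 -1 0 0 0 0.8; 1 0 -1 0 0 0 1; 1 0 -1 0 0 0 1'
python3 -m inch '-1 0 0 0 0 0 1; -1 0 0 0 0 0 1; -1 0 0 0 0 0 1; -1 0 0 0 0 0 1; -1 0 0 0 0 0 1; -1 0 0 0 0 0 1; -1 0 0 0 0 0 0.2; -1 0 0 0 0 0 0'
python3 -c "from h import *; to(.355,-.023,.25)"
```

```text
time_s: 28.08
ee_pos: [0.5634, 0.075, 0.2957]
eef_rot: [3.14, -0.001, 1.052]
force: [0.5, 0.3, 0.6]
grip_width: 0.0939
grip_force: 0.0
time_s: 29.08
ee_pos: [0.5644, 0.0751, 0.2951]
eef_rot: [-3.142, -0.001, -0.021]
force: [0.5, -0.1, -0.3]
grip_width: 0.0173
grip_force: 0.0
t 29.07 tcp [0.5644 0.0751 0.2951] rot [-3.1415e+00 -6.0000e-04 -2.0600e-02] F [ 0.5 -0.1 -0.3] w 0.0173 gf 0.0 
 shift [-6.9   3.43  1.5 ] turn [-0.   -0.    0.02]
```

```bash
python3 -m inch '-1 -0.9 0.4 0 0 0 0; -1 -1 0.5 0.2 0 0 0; -1 -1 0.5 0.2 0 0 0; -1 -1 0.5 0.2 0 0 0; -1 -1 0.5 0.3 0 0 0; -1 -1 0.5 0.3 0 0 0; -1 -1 0.5 0.3 0 0 0; -1 0 0 0 0 0 0'
python3 - <<'E'
from h import *
c=shot('top','top4');w=cloud(c);S=cv2.cvtColor(c['img'],cv2.COLOR_BGR2HSV)[...,1]
x,y,z=[w[...,i] for i in range(3)]
m=(x>.6)&(x<.7)&(abs(z-.243)<.01)&(S<60)&(y<.12)&(y>-.22)
k,l,st,ce=cv2.connectedComponentsWithStats(m.astype(np.uint8))
for i in range(1,k):
    if st[i,4]>80: print(ce[i],st[i,4],cv2.minEnclosingCircle(w[l==i][:,:2].astype(np.float32)),np.median(w[l==i][:,2]))
kn=None
for n in('side','top'):
    c=shot(n);w=cloud(c);x,y,z=[w[...,i] for i in range(3)];S=cv2.cvtColor(c['img'],cv2.COLOR_BGR2HSV)[...,1]
    p=w[(S<45)&(x>.37)&(x<.425)&(abs(y+.025)<.03)&(z>.085)&(z<.13)]
    if len(p): print(n,len(p),p.min(0).round(4),p.max(0).round(4))
to(.365,-.023,.09)
E
```

```text
time_s: 30.08
ee_pos: [0.354, -0.0225, 0.2498]
eef_rot: [3.141, -0.001, -0.022]
force: [0.4, 0.1, -0.8]
grip_width: 0.0003
grip_force: 0.0
[302.77510917 164.65938865] 458 ((0.6512808799743652, 0.06039167195558548), 0.029503315687179565) 0.2426355212442033
[332.03719912 165.57111597] 457 ((0.6490958333015442, -0.010029920376837254), 0.029694166034460068) 0.24282754600429746
[361.83842795 165.43231441] 458 ((0.6490644812583923, -0.08340746909379959), 0.02990521304309368) 0.24281723404979516
[390.38913043 166.31521739] 460 ((0.6463967561721802, -0.15222474932670593), 0.030004102736711502) 0.2427896301424869
side 9 [ 0.3965 -0.0376  0.1061] [ 0.4103 -0.0356  0.1113]
top 90 [ 0.3981 -0.0348  0.1049] [ 0.4244 -0.0105  0.1233]
t 30.23 tcp [ 0.3556 -0.0219  0.2501] rot [ 3.1416e+00 -9.0000e-04 -2.2200e-02] F [ 0.1  0.4 -0.1] w 0.0004 gf 0.0 
 shift [0.31 0.03 5.34] turn [ 0.   -0.01  0.01]
```

View pics/top4.png

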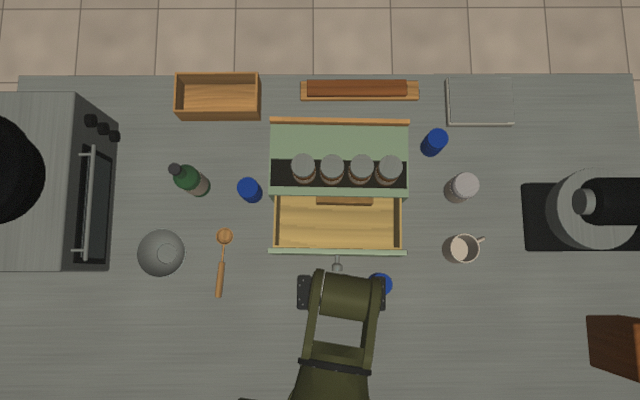

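All four jars stand in one row at lid pixels (303,165), (332,166), (362,165) and (390,166), spaced 69-73 mm, and the drawer is empty except for the carton. Next I push the drawer shut at the knob with closed fingers.

```bash
python3 -m inch '-1 0 0 0.8 0 0 0; -1 0 0 1 0 0 0; -1 0 0 1 0 0 0; -1 0 0 1 0 0 0; -1 0 0 1 0 0 0; -1 0 0 0.5 0 0 0; -1 0.3 0 0 0 0 0; -1 0.3 0 0 0 0 0; -1 0.3 0 0 0 0 0; -1 0.3 0 0 0 0 0'
python3 -m inch '-1 0.5 0 0 0 0 0; -1 0.5 0 0 0 0 0; -1 0.5 0 0 0 0 0; -1 0.5 0 0 0 0 0; -1 0.5 0 0 0 0 0; -1 0.5 0 0 0 0 0; -1 0.4 0 0 0 0 0; -1 0.3 0 0 0 0 0; -1 0 0 0 0 0 0'
```

```text
time_s: 31.48
ee_pos: [0.3918, -0.0229, 0.0909]
eef_rot: [3.142, -0.0, -0.023]
force: [-2.2, 0.1, 1.9]
grip_width: 0.0006
grip_force: 1.0
time_s: 32.6
ee_pos: [0.5024, -0.0255, 0.0904]
eef_rot: [-3.142, -0.0, -0.024]
force: [0.5, -0.3, 0.0]
grip_width: 0.0007
grip_force: 0.0
```

```bash
python3 -m inch '-1 0.2 0 0 0 0 0; -1 0.2 0 0 0 0 0; -1 0.15 0 0 0 0 0; -1 0 0 0 0 0 0'; python3 -m inch '-1 0.1 0 0 0 0 0; -1 0.1 0 0 0 0 0; -1 0 0 0 0 0 0'
```

```text
time_s: 33.1
ee_pos: [0.5188, -0.0259, 0.0906]
eef_rot: [3.142, -0.0, -0.023]
force: [0.4, 0.5, 0.2]
grip_width: 0.0004
grip_force: 0.0
time_s: 33.48
ee_pos: [0.5247, -0.026, 0.0906]
eef_rot: [3.142, -0.0, -0.024]
force: [-0.5, -0.4, 0.1]
grip_width: 0.001
grip_force: 0.0
```

```bash
python3 -m inch '-1 0.1 0 0 0 0 0; -1 0.1 0 0 0 0 0; -1 0 0 0 0 0 0'; python3 -m inch '-1 0.1 0 0 0 0 0; -1 0 0 0 0 0 0'
```

```text
time_s: 33.85
ee_pos: [0.5248, -0.026, 0.0906]
eef_rot: [-3.141, 0.015, -0.023]
force: [-52.4, 0.1, 35.5]
grip_width: 0.0007
grip_force: 26.2
time_s: 34.1
ee_pos: [0.5249, -0.026, 0.0906]
eef_rot: [-3.141, 0.022, -0.023]
force: [-77.5, -0.5, 53.0]
grip_width: 0.0003
grip_force: 39.5
```

The force stop shows the drawer is shut. I back off and check.

```bash
python3 -m inch '-1 -0.2 0 0 0 0 0; -1 -0.3 0 0 0 0 0; -1 -0.8 0 0 0 0 0; -1 -1 0 0 0 0 0; -1 -1 0 -0.5 0 0 0; -1 -1 0 -1 0 0 0; -1 -1 0 -1 0 0 0; -1 0 0 -1 0 0 0; -1 0 0 -1 0 0 0; -1 0 0 0 0 0 0'
python3 - <<'E'
from h import *
for n in('top','side'):
    c=shot(n,n+'5');w=cloud(c);hsv=cv2.cvtColor(c['img'],cv2.COLOR_BGR2HSV);S=hsv[...,1]
    x,y,z=[w[...,i] for i in range(3)]
    m=(x>.6)&(x<.7)&(abs(z-.243)<.01)&(S<60)&(y<.12)&(y>-.22)
    k,l,st,ce=cv2.connectedComponentsWithStats(m.astype(np.uint8))
    for i in range(1,k):
        if st[i,4]>80: print(ce[i].round(),st[i,4],cv2.minEnclosingCircle(w[l==i][:,:2].astype(np.float32)),np.median(w[l==i][:,2]))
    p=w[(S<45)&(x>.5)&(x<.553)&(abs(y+.025)<.03)&(z>.085)&(z<.13)]
    if len(p): print(n,'knob',len(p),p.min(0).round(4),p.max(0).round(4))
    g=(hsv[...,0]>40)&(hsv[...,0]<80)&(S>25)
    for lo,hi in((.126,.134),(.1405,.15)):
        q=w[g&(z>lo)&(z<hi)&(x>.5)&(x<.62)&(abs(y+.03)<.15)]
        if len(q): print(n,lo,len(q),q.min(0).round(3),q.max(0).round(3))
to(.35,-.02,.24)
E
```

```text
time_s: 35.35
ee_pos: [0.3753, -0.0226, 0.2272]
eef_rot: [3.141, -0.004, -0.023]
force: [0.1, 0.8, -1.7]
grip_width: 0.0006
grip_force: 0.0
[303. 165.] 460 ((0.6515704989433289, 0.060526058077812195), 0.029680784791707993) 0.2429336621240471
[332. 166.] 461 ((0.6489425301551819, -0.010280037298798561), 0.029502874240279198) 0.2424824847638043
[362. 166.] 464 ((0.6489909291267395, -0.08280292898416519), 0.02971559390425682) 0.24269017798689863
[390. 166.] 459 ((0.6468163728713989, -0.15220387279987335), 0.030111772939562798) 0.24232362858309564
top knob 75 [ 0.5338 -0.0391  0.1022] [ 0.5525 -0.0145  0.1245]
top 0.126 487 [ 0.573 -0.179  0.126] [0.596 0.118 0.134]
top 0.1405 1030 [ 0.589 -0.18   0.141] [0.62 0.12 0.15]
[341. 135.] 440 ((0.6515256762504578, 0.060227591544389725), 0.03068085014820099) 0.24168499878963107
[364. 152.] 461 ((0.6484584808349609, -0.011696419678628445), 0.030044082552194595) 0.2418322939629407
[390. 169.] 503 ((0.6476874947547913, -0.08312829583883286), 0.030321035534143448) 0.24195929262755778
[415. 187.] 539 ((0.6457741260528564, -0.1526833474636078), 0.030373292043805122) 0.24209120852388022
side knob 103 [ 0.5329 -0.0415  0.093 ] [ 0.5528 -0.0126  0.122 ]
side 0.126 134 [ 0.572 -0.179  0.126] [0.596 0.117 0.134]
side 0.1405 1088 [ 0.586 -0.18   0.141] [0.619 0.12  0.149]
t 35.45 tcp [ 0.3743 -0.0224  0.225 ] rot [-3.1416 -0.     -0.0235] F [-0.7  0.2 -0.1] w 0.0001 gf 0.0 
 shift [-0.81 -0.06 -0.5 ] turn [-0. -0. -0.]
```

View pics/top5.png

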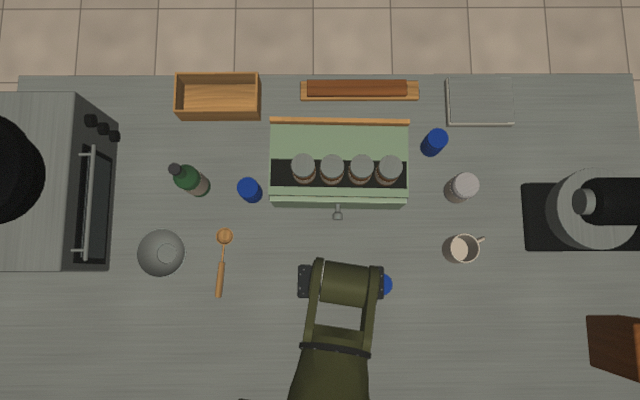

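The drawer front is flush (row 203), the four jars stand in a row at rows 165-166, and the bystanders haven't moved. The knob's front face is at x = 0.5335, which puts the drawer front at 0.576, the shut position.

```bash
python3 -c "from station import ticket; print(ticket.hand_in())"
```

```text
the job is handed in; nothing more can be done
None
```

I've handed the job in: both jars stand in one straight row with the two old jars on the liner strip (gaps about 9–13 mm), the drawer is pushed fully shut, and nothing else moved. The hand-in gave no verdict, so this rests on my final camera check.

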